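# Gauge the foot blocks of a model stand and bin the tight one

## Task

One of the two bored wooden blocks has a hole that is too tight further down. Take the plug gauge from its stand and gently try it in both blocks, pressing lightly until it either goes fully home or stops hard, and never forcing it; then leave the gauge standing fully home in the block that takes it, and after that set the tight block down gently, upright, in the grey tray. Leave the good block about where it stands, and do not disturb the other things on the bench.

Things in the scene. Friction and masses are not known exactly. Their poses are not given: they have to be found in the camera images.
- gauge: Steel plug gauge, 92 mm long, 0.15 kg, starting upright in its stand, handle up. From the tip: round plug 20 mm wide, 34 mm long (lowest 4 mm tapers to 16 mm); collar 30 mm wide, 6 mm thick; dark square handle 18 x 18 mm, 52 mm long. Origin: centre of the tip; z towards the handle, x and y square to the handle. Fully home: collar on the block's top, tip 11 mm above its underside.
- stand: Fixed black square gauge stand, 70 x 70 x 45 mm high, with a 23.5 mm hole through its centre. Origin: centre of the underside, z up.
- block_1: Brown wooden block, 50 x 50 x 45 mm high, 0.13-0.21 kg, loose, upright. A 21.5 mm round hole runs down through its centre. The two blocks look alike, but in one, not known beforehand, the hole narrows to 16 mm at 16 mm below the mouth: a flat ledge that stops the gauge with its tip 29 mm above the underside. Origin: centre of the underside, z up, x and y square to the sides.
- block_2: Brown wooden block, 50 x 50 x 45 mm high, 0.13-0.21 kg, loose, upright. A 21.5 mm round hole runs down through its centre. The two blocks look alike, but in one, not known beforehand, the hole narrows to 16 mm at 16 mm below the mouth: a flat ledge that stops the gauge with its tip 29 mm above the underside. Origin: centre of the underside, z up, x and y square to the sides.
- tray: Fixed grey open tray for rejects, 170 x 170 mm outside, 28 mm high, walls and floor 5 mm thick. Origin: centre of the underside, z up, x and y along its sides.
- model_house: Small white model house on a plywood base, 75 x 100 mm, about 60 mm high. Origin: centre of the underside. Bystander, to be left alone.
- pencil_cup: Black round cup, 64 mm wide, 75 mm high. Origin: centre of the underside. Bystander, to be left alone.
- scale_block: Cardboard box, 40 x 90 x 22 mm high. Origin: centre of the underside. Bystander, to be left alone.

How it is judged:
On the way, in this order (a step that is already met when the one before it is completed fails the run):
1. the gauge has been tried in the tight block: its tip rests on the ledge inside the hole (z of gauge in the frame of block_2 between 0.024 and 0.033 m and horizontal distance between gauge and block_2 below 0.004 m and angle between block_2's own z axis and vertical below 0.1 rad and contact force between gauge and block_2 above 1 N), for 0.1 s.
2. the gauge stands fully home in the good block, let go (z of gauge in the frame of block_1 between 0.008 and 0.0135 m and horizontal distance between gauge and block_1 below 0.004 m and angle between the z axis of gauge and the z axis of block_1, either way round below 0.08 rad and contact force between the fingers and gauge below 0.1 N), for 0.2 s.
3. the tight block is in the tray (x of block_2 in the frame of tray between -0.06 and 0.06 m and y of block_2 in the frame of tray between -0.06 and 0.06 m and z of block_2 in the frame of tray below 0.009 m and angle between block_2's own z axis and vertical below 0.1 rad), for 0.2 s.
At the end, for the whole second after the job is handed in: Gauge fully home in the good block (collar within 2.5 mm of its top, 4 mm, 0.08 rad); good block upright on the bench within 50 mm of its start; tight block upright (0.1 rad) on the tray floor, centre within 60 mm of the tray's along each side; all released and at rest (all of step 3 and z of gauge in the frame of block_1 between 0.008 and 0.0135 m and horizontal distance between gauge and block_1 below 0.004 m and angle between the z axis of gauge and the z axis of block_1, either way round below 0.08 rad and distance of block_1 from where it was at the start of the episode below 0.05 m and angle between block_1's own z axis and vertical below 0.1 rad and height (world z) of block_1 below 0.005 m and linear speed of each of block_1, block_2, gauge below 0.02 m/s); the robot touches nothing.
It fails at once if the gauge is pressed on a block with more than 40 N (contact force between gauge and block_1 above 40 N or contact force between gauge and block_2 above 40 N).
It fails at once if the tight block is let fall (faster than 0.35 m/s with no finger on it) or slammed into the tray (over 120 N) (contact force between block_2 and tray above 120 N or (linear speed of block_2 above 0.35 m/s and contact force between the fingers and block_2 below 0.05 N)).
It fails at once if a bystander is shifted by more than 20 mm or tipped (distance of any of model_house, pencil_cup, scale_block from where it was at the start of the episode above 0.02 m or angle between any of model_house, pencil_cup, scale_block's own z axis and vertical above 0.3 rad).
It also fails if it takes over 64 s, if anything falls off the work surface, if the arm or the gripper's body presses on something with over 40 N, if the wrist force passes 120 N, or if a joint passes its speed limit or range.

## Robot

A 6-joint arm with a two-finger parallel gripper is mounted at the origin on the work surface. World frame = base frame: x ahead of the robot, y to its left, z up, the work surface at z = 0. Lengths are in m, angles in rad, forces in N, time in s.
With the tool pointing down it reaches from about 0.35 to 0.775 m from the base axis. Payload 5.5 kg.
Tool frame: the origin (TCP) lies at the very end of the fingers, on their centre line; the grasp point (between the pads) lies 19 mm behind it; x points along the fingers, y is the direction in which the jaws open and shut, and the axes are right-handed (so a half turn about x gives the same grasp; the last joint's range is limited). The gripper opens to 85 mm and grips with 20 to 120 N. Pads are 22 mm wide; open, the fingers measure 114 mm over their backs; the gripper's body (76 mm by 85 mm) begins 54 mm behind the grasp point. The pads swing forward as they close: fully open they stand 13 mm farther back than shut.
Start: joints at [-1.344, 0.313, 0.046, 1.304, 0, 1.431], TCP at [0.206, -0.537, 0.231] pointing down, gripper open.
Joint ranges: [-2.76, 2.76], [-0.86, 1.69], [-1.03, 1.26], [-2.2, 2.34], [-1.47, 1.5], [-3.14, 3.14]. Speed limits (rad/s): [2.57, 2.57, 3.14, 3.14, 3.14, 3.14].

## Interface

Orientations are given as a unit quaternion [w, x, y, z].
In Python, from workcell import env gives the robot as it stands.
- The arm moves only by the tool servo_tool, never from a script. Its argument "increments" is a list of rows, each an object with "offset": the shift along the tool's x, y, z in cm, a list of three; "yaw": the turn about the tool's x in degrees. In form: [{"offset": [x, y, z], "yaw": yaw}, ...]. A call has exactly 8 rows; each row is the pose to reach, as a shift and turn from the pose commanded when the call began, along the tool's axes at that moment; what a row does not reach only later rows make up. A row lasts 1/10 s, in which the tool goes at most 50 mm and 8.59 degrees, less where a joint would pass 70% of its speed; a pose out of reach is approached as far as the arm can. A call with a gripper value outside its range is refused whole. "claw" is the opening, from 0 (shut) to 1 (fully open), set as the call begins (left out, the last holds). The fingers move at their own pace and stop on an object; "force" is the grip in N (left out, the last holds). Time passes only in rows, so rows that repeat a pose let the fingers close, or fill a call up. It gives the time, the measured TCP pose, the force and the opening at its end, in the units of the state.
- env.get_state(): the state, without advancing time (a new reading comes with each control period).
- env.read_camera(name): name is "scene" or "side" or "wrist"; returns (picture, depth): 420x560x3 uint8, red, green, blue; 420x560 float32, m along the optical axis (not along the pixel's ray), 0 where there is no reading.
- env.camera_model(name): a dict with "vertical_fov" (degrees; the focal length in pixels is half the picture's height over the tangent of half this angle, whatever the lens; pixels are square), "cx", "cy" (the principal point, pixels), "D" ([k1, k2, p1, p2, k3] as OpenCV has them; the pictures are not rectified), "world_from_camera" (4x4, takes a point from camera to world coordinates). Camera axes: x right, y up, looking along -z (the intrinsics and any distortion apply to the point x, -y, -z); pixel columns grow to the right and rows downward; lengths in m; the calibration is good to about 2 mm. A picture is of the moment at which its call begins: read the wrist's pose just before it. camera_model takes no time and is no camera call; for the wrist camera it gives the pose at the moment of the call.
- env.hand_in(): hands the job in, once; it reports no verdict.
The state is a dict: "clock": time; "joint_pos": joint angles; "qvel": joint speeds; "tau": joint torques, N m; "tcp_pos": TCP position; "orientation": TCP orientation; "wrist_force": force on the tool from outside, world axes, zero at the start; "ft_torque": the same for the moment, N m; "finger_gap": finger opening in m.
Only numpy, scipy, OpenCV 4.12 (cv2) and the standard library are available. Lean on these libraries where they do the work, as an engineer would, in place of code of your own. Each camera call takes 0.05 s, during which the arm holds its last target.

## Working session

There is one attempt and no reset: what is moved stays moved. The work goes in short steps, Python scripts to look and compute and a tool call to move; the robot and the scene stay as the last step left them, time stands still between calls to the robot, and variables do not carry over. Pictures are saved under pics/ and viewed, and the job is handed in when it is done.

Besides the shell and the picture viewer there is one more tool, called after ">>>" by a JSON object that holds its "fn" and its "kwargs". servo_tool: Moves the arm, as the interface text tells. Its arguments: {"type":"object","properties":{"increments":{"type":"array","items":{"type":"object","properties":{"offset":{"type":"array","items":{"type":"number"}},"yaw":{"type":"number"}}}},"claw":{"type":"number"},"force":{"type":"number"}},"required":["increments"]}

```bash
ls; mkdir -p pics
python3 - <<'E'
from workcell import env
import cv2
print(env.get_state())
for n in ["scene","side","wrist"]:
    m=env.camera_model(n); print(n,m)
    p,d=env.read_camera(n); cv2.imwrite(f"pics/{n}0.png",p[:,:,::-1])
    import numpy as np; np.savez(f"pics/{n}0.npz",p=p,d=d,**{k:np.array(v) for k,v in m.items()})
E
```

```text
pics
{'clock': 0.0, 'joint_pos': array([-1.34360379e+00,  3.14008919e-01,  4.50015886e-02,  1.30356168e+00,
        2.22624745e-05,  1.43122284e+00]), 'qvel': array([-6.31221586e-04,  4.83414748e-05,  1.13116441e-03, -1.22065567e-03,
        8.30663477e-04, -1.99086433e-03]), 'tau': array([ 7.65087748e-05, -4.80630362e+01,  2.98532188e+01,  1.95602572e-02,
       -3.87889554e-05,  6.23702178e-06]), 'tcp_pos': array([ 0.20609593, -0.5362789 ,  0.23041324]), 'orientation': array([-0.12831926, -0.69523044, -0.12957222,  0.69526961]), 'wrist_force': array([-0.08703519, -1.34317532, -0.2407016 ]), 'ft_torque': array([0.00102441, 0.03352057, 0.03874547]), 'finger_gap': 0.08545532689280887}
scene {'vertical_fov': 49.117312533491194, 'cx': 276.398012109928, 'cy': 209.34431532583167, 'D': array([-0.14307674,  0.        ,  0.        ,  0.        ,  0.        ]), 'world_from_camera': array([[-0.76205091, -0.49443382,  0.41810718,  1.11279055],
       [ 0.64734373, -0.59667583,  0.47426158,  0.54207824],
       [ 0.01498348,  0.63207053,  0.77476599,  0.95049658],
       [ 0.        ,  0.       
[... 301 characters left out ...]
0753, -0.49899215,  0.73121941,  0.83796386],
       [ 0.00387728,  0.82484319,  0.56534828,  0.7255495 ],
       [ 0.        ,  0.        ,  0.        ,  1.        ]])}
wrist {'vertical_fov': 69.65627433433069, 'cx': 280.16238369580924, 'cy': 209.66700064973716, 'D': array([0.02125733, 0.        , 0.        , 0.        , 0.        ]), 'world_from_camera': array([[ 3.59328934e-01,  8.90611244e-01,  2.78737026e-01,
         2.76739488e-01],
       [-9.33210732e-01,  3.43139947e-01,  1.06642892e-01,
        -5.09362467e-01],
       [-6.68449526e-04, -2.98440261e-01,  9.54428082e-01,
         3.73200369e-01],
       [ 0.00000000e+00,  0.00000000e+00,  0.00000000e+00,
         1.00000000e+00]])}
```

View pics/scene0.png

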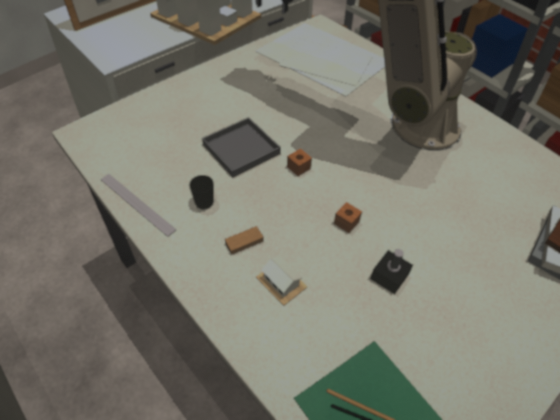

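View pics/side0.png

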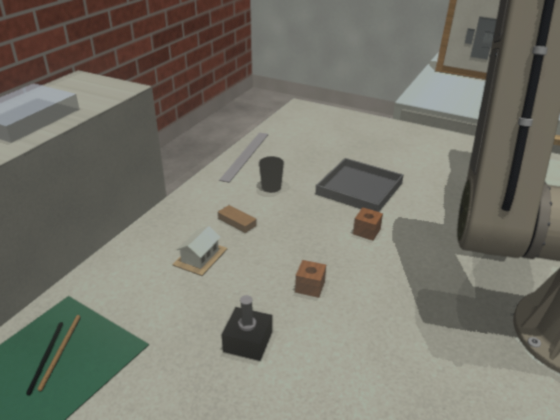

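View pics/wrist0.png

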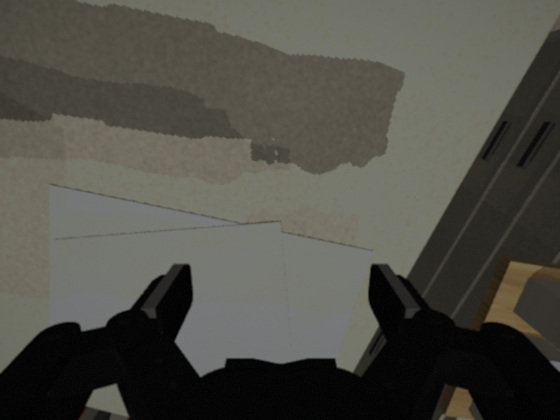

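```bash
cat > h.py <<'E'
import numpy as np, cv2
def K(m):
    f=210/np.tan(np.radians(float(m["vertical_fov"]))/2)
    return np.array([[f,0,float(m["cx"])],[0,f,float(m["cy"])],[0,0,1.]])
def rays(m,px):
    px=np.asarray(px,float).reshape(-1,1,2)
    u=cv2.undistortPoints(px,K(m),np.asarray(m["D"],float)).reshape(-1,2)
    d=np.c_[u[:,0],-u[:,1],-np.ones(len(u))]
    T=np.asarray(m["world_from_camera"]); return T[:3,3],d@T[:3,:3].T
def onplane(m,px,z):
    o,d=rays(m,px); return o+d*((z-o[2])/d[:,2])[:,None]
def cloud(m,D):
    h,w=D.shape; v,u=np.mgrid[:h,:w]
    o,d=rays(m,np.c_[u.ravel(),v.ravel()]); P=o+d*D.reshape(-1,1)
    P[D.ravel()==0]=np.nan
    return P.reshape(h,w,3)
def project(m,P):
    T=np.linalg.inv(np.asarray(m["world_from_camera"])); c=np.atleast_2d(P)@T[:3,:3].T+T[:3,3]
    c=c*[1,-1,-1]
    return cv2.projectPoints(c.reshape(-1,1,3),np.zeros(3),np.zeros(3),K(m),np.asarray(m["D"],float))[0].reshape(-1,2)
E
python3 - <<'E'
from h import *
W={"scene":dict(A=(299,161),B=(348,217),S=(390,274),T=(240,147),C=(203,192),X=(245,240),H=(281,280)),
"side":dict(A=(368,225),B=(311,280),S=(248,335),T=(360,184),C=(271,175),X=(237,218),H=(200,250))}
for n in W:
    z=np.load(f"pics/{n}0.npz"); P=cloud(z,z["d"])
    print(n,"table z",np.round([P[v,u,2] for u,v in ((330,300),(200,260),(420,210))],4))
    for k,(u,v) in W[n].items():
        r=55 if k=='T' else 30
        Q=P[v-r:v+r,u-r:u+r].reshape(-1,3)
        hi=np.nanmax(Q[:,2])
        c=P[v,u]; 
        Q=Q[(np.hypot(*(Q[:,:2]-c[:2]).T)<(.13 if k=='T' else .055))]
        ext=Q[Q[:,2]>0.012]
        lo,h_=dict(A=(.038,.052),B=(.038,.052),S=(.038,.052),T=(.02,.035)).get(k,(.012,.1))
        t=Q[(Q[:,2]>lo)&(Q[:,2]<h_)]
        print(k,np.round(c,3),"max",round(float(np.nanmax(Q[:,2])),3),len(t),"rect",[np.round(x,4) for x in cv2.minAreaRect((t[:,:2]*1000).astype(np.float32))] if len(t)>4 else None, "median z",np.median(t[:,2]).round(4))
    im=z["p"][:,:,::-1]
    a=im[130:320,190:430] if n=="scene" else im[150:370,180:420]
    cv2.imwrite(f"pics/{n}0c.png",cv2.convertScaleAbs(cv2.resize(a,None,fx=2.7,fy=2.7,interpolation=cv2.INTER_CUBIC),alpha=1.6))
E
```

```text
scene table z [-0.0006  0.0012 -0.0021]
A [ 0.463 -0.104  0.045] max 0.05 246 rect [array([ 449.9356, -116.6611]), array([53.9662, 54.5719]), np.float64(88.8494)] median z 0.0441
B [0.498 0.12  0.041] max 0.048 300 rect [array([487.6305, 111.8338]), array([53.2329, 51.603 ]), np.float64(10.5267)] median z 0.0442
S [0.548 0.303 0.047] max 0.108 606 rect [array([528.5695, 294.6573]), array([69.241 , 70.8453]), np.float64(10.0915)] median z 0.0449
T [ 0.53  -0.291  0.004] max 0.033 516 rect [array([ 530.9664, -286.1771]), array([177.8524, 173.2787]), np.float64(86.0091)] median z 0.0263
C [ 0.747 -0.157  0.074] max 0.079 503 rect [array([ 736.7144, -181.1051]), array([57.0367, 62.7699]), np.float64(65.0099)] median z 0.049
X [ 0.735 -0.001  0.023] max 0.026 546 rect [array([733.0305,  -8.3585]), array([43.1109, 90.2815]), np.float64(77.7363)] median z 0.0211
H [0.751 0.153 0.048] max 0.06 863 rect [array([735.761 , 138.2226]), array([78.1348, 60.0056]), np.float64(89.5497)] median z 0.0467
side table z [0.0019 0.0287 0.0025]
A [ 0.443 -0.098  0.037] max 0.051 353 rect [array([ 450.6736,
[... 199 characters left out ...]
an z 0.0459
S [0.513 0.311 0.043] max 0.104 1052 rect [array([525.0934, 294.17  ]), array([70.0044, 71.2159]), np.float64(10.9754)] median z 0.0459
T [ 0.534 -0.303  0.006] max 0.033 758 rect [array([ 531.8179, -287.4482]), array([178.4246, 174.0496]), np.float64(86.2666)] median z 0.0268
C [ 0.722 -0.161  0.055] max 0.08 624 rect [array([ 733.9814, -181.4841]), array([62.8459, 62.0574]), np.float64(27.0584)] median z 0.0543
X [ 0.725 -0.002  0.022] max 0.028 511 rect [array([731.5328,  -8.6901]), array([43.452 , 90.2308]), np.float64(78.2457)] median z 0.0231
H [0.717 0.157 0.043] max 0.063 966 rect [array([735.7421, 139.4576]), array([60.3756, 74.1491]), np.float64(0.3365)] median z 0.0439
```

```bash
cat > mv.py <<'E'
import sys, numpy as np
from scipy.spatial.transform import Rotation as R
from workcell import env
def rot(s): q=s["orientation"]; return R.from_quat([q[1],q[2],q[3],q[0]]).as_matrix()
def to(pos,yawdeg=None,s=None):
    s=s or env.get_state(); M=rot(s); off=M.T@(np.array(pos)-s["tcp_pos"])*100
    y=np.degrees(np.arctan2(M[1,1],M[0,1])); 
    dy=0 if yawdeg is None else (yawdeg-y+90)%180-90
    print("off cm",off.round(2),"yaw",round(-dy,2),"| now",s["tcp_pos"].round(4),"tool-y yaw",y.round(2),"tilt",M[:,0].round(4),"t",round(s["clock"],2),"F",s["wrist_force"].round(1),"gap",round(s["finger_gap"],4),"j6",s["joint_pos"][5].round(2))
if __name__=="__main__":
    a=list(map(float,sys.argv[1:])); to(a[:3],a[3] if len(a)>3 else None)
E
python3 mv.py 0.45 -0.1175 0.22 0; python3 -c "
from mv import *
print(rot(env.get_state()).round(3))"
```

```text
off cm [  1.11 -30.36 -37.79] yaw -68.99 | now [ 0.2061 -0.5364  0.2306] tool-y yaw -68.99 tilt [-3.0e-04  1.4e-03 -1.0e+00] t 0.15 F [ 0.5 -0.1  0.1] gap 0.0856 j6 1.43
[[-0.     0.359 -0.933]
 [ 0.001 -0.933 -0.359]
 [-1.    -0.001 -0.   ]]
```

>>> {"fn": "servo_tool", "kwargs": {"increments": [{"offset":[1,-5,-6],"yaw":-8.5},{"offset":[1,-10,-12],"yaw":-17},{"offset":[1,-15,-18],"yaw":-25.5},{"offset":[1,-19,-23],"yaw":-34},{"offset":[1,-23,-28],"yaw":-42.5},{"offset":[1,-27,-33],"yaw":-51},{"offset":[1,-30.4,-37.8],"yaw":-59.5},{"offset":[1,-30.4,-37.8],"yaw":-68}], "claw": 1, "force": 25}}

```text
clock: 0.95
tcp_pos: [0.4062, -0.1887, 0.2215]
orientation: [-0.497, -0.503, -0.497, 0.503]
wrist_force: [1.4, -1.8, 0.6]
finger_gap: 0.0854
```

```bash
cat > shot.py <<'E'
import sys
from h import *; from mv import *
def shot(n,tag):
    m=env.camera_model(n); p,d=env.read_camera(n); cv2.imwrite(f"pics/{n}{tag}.png",cv2.convertScaleAbs(p[:,:,::-1],alpha=1.5))
    np.savez(f"pics/{n}{tag}.npz",p=p,d=d,**{k:np.array(v) for k,v in m.items()})
    return np.load(f"pics/{n}{tag}.npz")
if __name__=="__main__": shot(sys.argv[1],sys.argv[2])
E
python3 shot.py wrist A; python3 mv.py 0.488 0.111 0.22 10
```

```text
off cm [  0.3    7.97 -29.32] yaw -9.88 | now [ 0.409  -0.1824  0.2215] tool-y yaw 0.12 tilt [ 0.0023  0.0042 -1.    ] t 1.0 F [ 0.7  3.9 -0.4] gap 0.0851 j6 0.97
```

View pics/wristA.png

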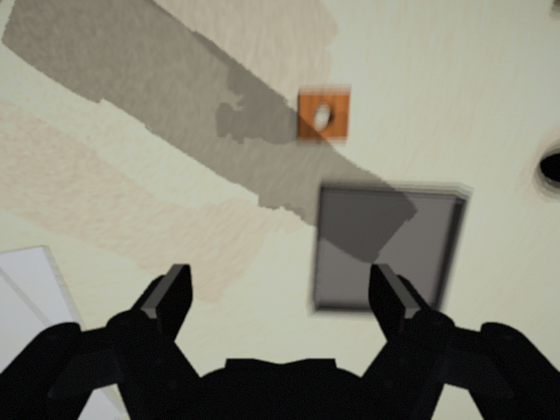

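>>> {"fn": "servo_tool", "kwargs": {"increments": [{"offset":[1,4,-5],"yaw":0},{"offset":[1,4,-5],"yaw":0},{"offset":[1,4,-5],"yaw":0},{"offset":[1,4,-5],"yaw":0},{"offset":[1,4,-5],"yaw":0},{"offset":[1,4,-5],"yaw":0},{"offset":[1,4,-5],"yaw":0},{"offset":[1,4,-5],"yaw":0}]}}

```text
clock: 1.8
tcp_pos: [0.4463, -0.1419, 0.2116]
orientation: [0.495, 0.505, 0.495, -0.505]
wrist_force: [-0.0, -0.5, -0.5]
finger_gap: 0.0855
```

```bash
python3 shot.py wrist A2; python3 mv.py 0.488 0.111 0.22 10
```

```text
off cm [ -0.84   3.7  -25.35] yaw -11.04 | now [ 0.4464 -0.1418  0.2116] tool-y yaw -1.04 tilt [ 2.e-04 -2.e-04 -1.e+00] t 1.85 F [ 0.1  0.5 -0.6] gap 0.0852 j6 1.11
```

View pics/wristA2.png

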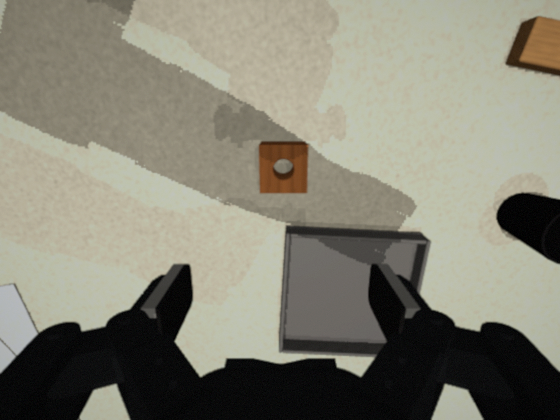

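```bash
cat > meas.py <<'E'
from h import *
def topface(z,lo=.036,hi=.054,near=None,r=.06):
    P=cloud(z,z["d"]); Q=P[(P[...,2]>lo)&(P[...,2]<hi)]
    Q=Q[np.hypot(*(Q[:,:2]-near).T)<r]; return cv2.minAreaRect((Q[:,:2]*1000).astype(np.float32)),np.median(Q[:,2]),len(Q)
def colour(z,near,zt=.045,r=30):
    "brown mask -> hull contour -> world at top plane"
    u,v=project(z,np.array([*near,zt]))[0].round().astype(int)
    hsv=cv2.cvtColor(z["p"],cv2.COLOR_RGB2HSV)
    m=((hsv[...,0]<15)&(hsv[...,1]>120)).astype(np.uint8)
    w=np.zeros_like(m); w[max(0,v-r):v+r,max(0,u-r):u+r]=1; m*=w
    c=max(cv2.findContours(m,cv2.RETR_EXTERNAL,cv2.CHAIN_APPROX_NONE)[0],key=cv2.contourArea)
    W=onplane(z,c.reshape(-1,2),zt)
    hole=None
    cc,h=cv2.findContours(m,cv2.RETR_CCOMP,cv2.CHAIN_APPROX_NONE)
    hs=[c for c,k in zip(cc,h[0]) if k[3]>=0 and len(c)>8]
    if hs:
        hc=onplane(z,max(hs,key=cv2.contourArea).reshape(-1,2),zt); hole=cv2.minEnclosingCircle((hc[:,:2]*1000).astype(np.float32))
    return (u,v),cv2.minAreaRect((W[:,:2]*1000).astype(np.float32)),hole
E
python3 - <<'E'
from meas import *
z=np.load("pics/wristA2.npz"); n=np.array([.45,-.1175])
print(topface(z,near=n)); print(colour(z,n,r=45)); print(topface(z,.02,.036,np.array([.531,-.287]),.15))
E
```

```text
(((449.4397277832031, -119.00865173339844), (49.78578186035156, 49.99480438232422), 89.00790405273438), np.float64(0.045107623992637846), 2070)
((np.int64(284), np.int64(167)), ((449.0496826171875, -117.63761901855469), (51.55403137207031, 48.86536407470703), 88.99684143066406), ((448.681640625, -115.05857849121094), 10.959992408752441))
(((530.001220703125, -287.083984375), (170.8196258544922, 169.6639862060547), 85.89492797851562), np.float64(0.02737688112671377), 2359)
```

>>> {"fn": "servo_tool", "kwargs": {"increments": [{"offset":[0,1,-5],"yaw":-5},{"offset":[0,2,-10],"yaw":-11},{"offset":[0,3,-15],"yaw":-11},{"offset":[0,3.7,-20],"yaw":-11},{"offset":[0,3.7,-23],"yaw":-11},{"offset":[0,3.7,-23],"yaw":-11},{"offset":[0,3.7,-23],"yaw":-11},{"offset":[0,3.7,-23],"yaw":-11}]}}

```text
clock: 2.65
tcp_pos: [0.4875, 0.0873, 0.2114]
orientation: [0.542, 0.455, 0.542, -0.455]
wrist_force: [0.4, -0.2, 0.1]
finger_gap: 0.0851
```

```bash
python3 shot.py wrist B; python3 mv.py 0.527 0.27 0.21 10;python3 - <<'E'
from meas import *
z=np.load("pics/wristB.npz"); n=np.array([.488,.111])
print(topface(z,near=n)); print(colour(z,n,r=45));
E
```

```text
off cm [  0.14   7.04 -17.34] yaw -0.07 | now [0.4875 0.087  0.2114] tool-y yaw 9.93 tilt [-0.e+00 -3.e-04 -1.e+00] t 2.7 F [ 0.9  0.  -0.3] gap 0.085 j6 1.41
(((486.7849426269531, 109.93138122558594), (49.96158218383789, 50.29560852050781), 10.29693603515625), np.float64(0.045038854046664134), 2085)
((np.int64(285), np.int64(169)), ((486.2660827636719, 110.89696502685547), (49.37333297729492, 51.63982391357422), 9.998884201049805), ((485.5880126953125, 114.24851989746094), 7.957584857940674))
```

View pics/wristB.png

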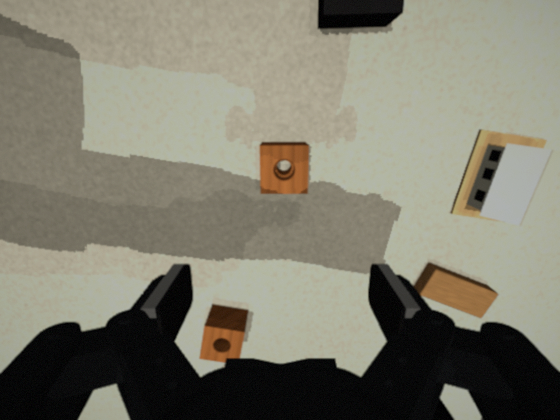

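>>> {"fn": "servo_tool", "kwargs": {"increments": [{"offset":[0,2,-5],"yaw":0},{"offset":[0,4,-9],"yaw":0},{"offset":[0,6,-13],"yaw":0},{"offset":[0,7,-17.3],"yaw":0},{"offset":[0,7,-17.3],"yaw":0},{"offset":[0,7,-17.3],"yaw":0},{"offset":[0,7,-17.3],"yaw":0},{"offset":[0,7,-17.3],"yaw":0}]}}

```text
clock: 3.5
tcp_pos: [0.5266, 0.2688, 0.2116]
orientation: [0.541, 0.455, 0.541, -0.455]
wrist_force: [-0.4, -0.2, -0.1]
finger_gap: 0.0854
```

```bash
python3 shot.py wrist S
python3 - <<'E'
from meas import *
from mv import to
z=np.load("pics/wristS.npz"); n=np.array([.527,.2945])
print(topface(z,near=n,r=.055)); r=topface(z,.09,.115,n,.03); print(r)
r2=topface(z,.055,.115,n,.04); print(r2)
to([r[0][0][0]/1000,r[0][0][1]/1000,.12],10)
im=z["p"][60:300,180:420,::-1]
cv2.imwrite("pics/wristSc.png",cv2.convertScaleAbs(cv2.resize(im,None,fx=2.5,fy=2.5,interpolation=cv2.INTER_CUBIC),alpha=2))
E
```

```text
(((524.224365234375, 292.9382629394531), (69.9653549194336, 70.15300750732422), 11.05935287475586), np.float64(0.04515329582492078), 3975)
(((524.179443359375, 293.3094482421875), (20.403728485107422, 20.44672203063965), 43.28385543823242), np.float64(0.10456898102914126), 540)
(((524.179443359375, 293.3094482421875), (20.403728485107422, 20.44672203063965), 43.28385543823242), np.float64(0.10439676888889093), 657)
off cm [ 9.17  0.18 -2.45] yaw -0.12 | now [0.5266 0.2689 0.2117] tool-y yaw 9.88 tilt [ 1.e-04 -2.e-04 -1.e+00] t 3.55 F [-0.5 -0.6 -0.5] gap 0.0855 j6 1.73
```

View pics/wristSc.png

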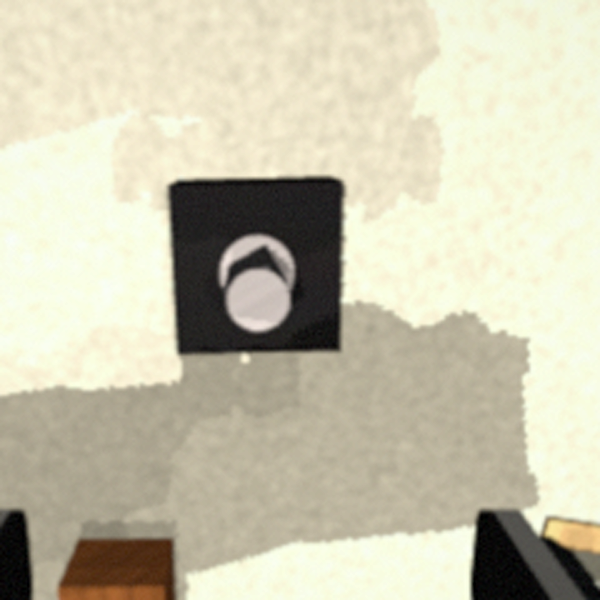

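Run:
```python
from meas import *
z=np.load("pics/wristS.npz"); im=z["p"][150:200,260:306,::-1]
a=cv2.convertScaleAbs(cv2.resize(im,None,fx=11,fy=11,interpolation=cv2.INTER_CUBIC),alpha=2.5)
s=np.load("pics/side0.npz")["p"][290:345,222:272,::-1]
b=cv2.convertScaleAbs(cv2.resize(s,None,fx=10,fy=10,interpolation=cv2.INTER_CUBIC),alpha=2)
cv2.imwrite("pics/sz.png",cv2.resize(a,(506,550))); cv2.imwrite("pics/sz2.png",b)
```

```text
(no output)
```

View pics/sz.png

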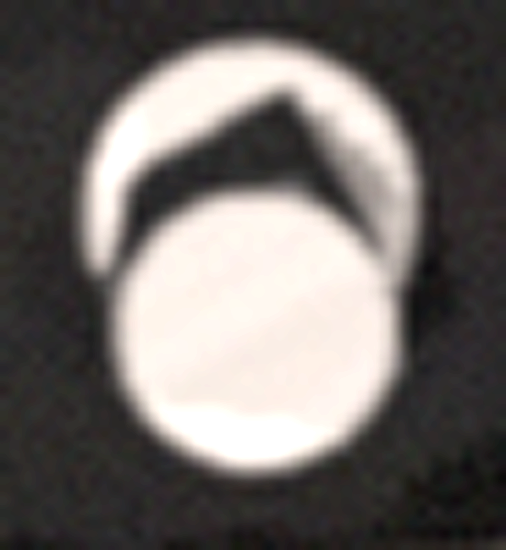

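View pics/sz2.png

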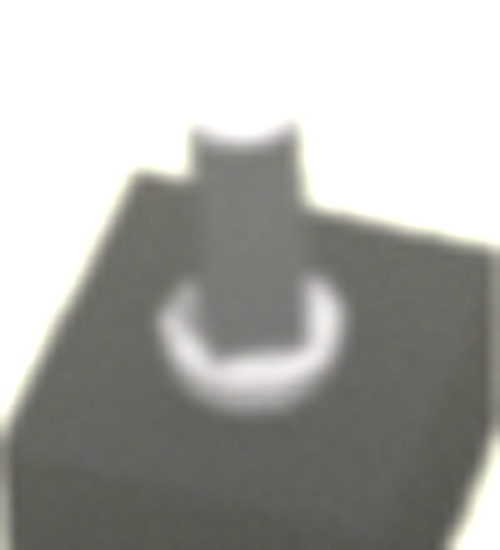

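Run:
```python
from meas import *
z=np.load("pics/wristS.npz"); s=np.load("pics/side0.npz")
P=onplane(z,np.array([[145,170],[288,88],[385,255],[126,210]])/11+[260,150],.051)
print(P.round(4)); 
for a,b in((0,1),(1,2),(0,3)):
    d=P[b]-P[a]; print(np.degrees(np.arctan2(d[1],d[0]))%90,np.linalg.norm(d))
P=onplane(s,np.array([[208,358],[306,345]])/10+[222,290],.051); d=P[1]-P[0];print(P,np.degrees(np.arctan2(d[1],d[0]))%90,np.linalg.norm(d))
```

```text
[[0.5142 0.2947 0.051 ]
 [0.5258 0.3043 0.051 ]
 [0.5373 0.2908 0.051 ]
 [0.5131 0.2908 0.051 ]]
39.67888417210723 0.015017535362407965
40.48344415561828 0.017765562030493374
74.20642413142153 0.004081388673672781
[[0.52729374 0.30283874 0.051     ]
 [0.51394184 0.29232682 0.051     ]] 38.213258571798434 0.01699334232599885
```

```bash
python3 mv.py .5244 .2928 .064 39.7
```

```text
off cm [14.77  0.2  -2.39] yaw -29.82 | now [0.5266 0.2689 0.2117] tool-y yaw 9.88 tilt [ 1.e-04 -2.e-04 -1.e+00] t 3.55 F [-0.5 -0.6 -0.5] gap 0.0855 j6 1.73
```

>>> {"fn": "servo_tool", "kwargs": {"increments": [{"offset":[1,0.1,-1],"yaw":-8},{"offset":[3,0.2,-2.4],"yaw":-16},{"offset":[6,0.2,-2.4],"yaw":-24},{"offset":[9,0.2,-2.4],"yaw":-29.8},{"offset":[12,0.2,-2.4],"yaw":-29.8},{"offset":[14,0.2,-2.4],"yaw":-29.8},{"offset":[14.8,0.2,-2.4],"yaw":-29.8},{"offset":[14.8,0.2,-2.4],"yaw":-29.8}]}}

```text
clock: 4.35
tcp_pos: [0.5236, 0.2934, 0.0626]
orientation: [0.64, 0.3, 0.641, -0.301]
wrist_force: [-0.0, 0.5, 0.3]
finger_gap: 0.0854
```

```bash
python3 mv.py .5244 .2928 .064 39.7
```

```text
off cm [-0.14  0.02  0.1 ] yaw 0.05 | now [0.5236 0.2934 0.0626] tool-y yaw 39.75 tilt [-1.9e-03 -9.0e-04 -1.0e+00] t 4.35 F [-0.   0.5  0.3] gap 0.0854 j6 1.25
```

>>> {"fn": "servo_tool", "kwargs": {"increments": [{"offset":[0,0,0],"yaw":0},{"offset":[0,0,0],"yaw":0},{"offset":[0,0,0],"yaw":0},{"offset":[0,0,0],"yaw":0},{"offset":[0,0,0],"yaw":0},{"offset":[0,0,0],"yaw":0},{"offset":[0,0,0],"yaw":0},{"offset":[0,0,0],"yaw":0}], "claw": 0, "force": 30}}

```text
clock: 5.15
tcp_pos: [0.5245, 0.2947, 0.0641]
orientation: [0.641, 0.3, 0.64, -0.3]
wrist_force: [0.2, -0.5, 4.8]
finger_gap: 0.0176
```

```bash
python3 mv.py .5244 .2928 .064 39.7
```

```text
off cm [ 0.01 -0.13  0.14] yaw 0.12 | now [0.5245 0.2947 0.0641] tool-y yaw 39.82 tilt [ 1.e-03  3.e-04 -1.e+00] t 5.15 F [ 0.2 -0.5  4.8] gap 0.0176 j6 1.25
```

>>> {"fn": "servo_tool", "kwargs": {"increments": [{"offset":[-0.5,0,0],"yaw":0},{"offset":[-1.5,0,0],"yaw":0},{"offset":[-3,0,0],"yaw":0},{"offset":[-4.5,0,0],"yaw":0},{"offset":[-6,0,0],"yaw":0},{"offset":[-7.5,0,0],"yaw":0},{"offset":[-8,0,0],"yaw":0},{"offset":[-8,0,0],"yaw":0}]}}

```text
clock: 5.95
tcp_pos: [0.5246, 0.2947, 0.1443]
orientation: [0.641, 0.3, 0.64, -0.299]
wrist_force: [-0.3, 1.1, -1.3]
finger_gap: 0.0174
```

```bash
python3 shot.py wrist G; python3 mv.py .4868 .110 .144
python3 - <<'E'
import cv2
im=cv2.imread("pics/wristG.png")[220:420,180:380]; cv2.imwrite("pics/wristGc.png",cv2.resize(im,None,fx=3,fy=3,interpolation=cv2.INTER_CUBIC))
E
```

```text
off cm [ -0.06 -14.68  11.78] yaw 0 | now [0.5241 0.2945 0.1434] tool-y yaw 39.82 tilt [ 1.e-04 -0.e+00 -1.e+00] t 6.0 F [ 0.3  0.2 -1.4] gap 0.0176 j6 1.25
```

View pics/wristG.png

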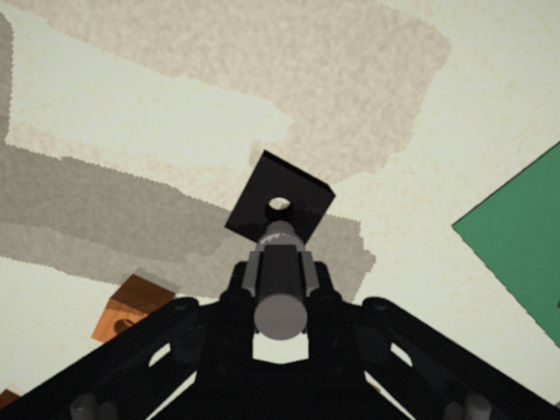

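View pics/wristGc.png

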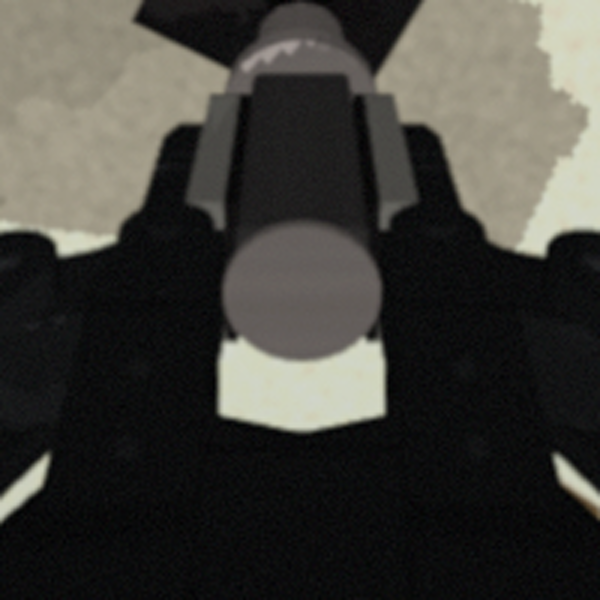

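Run:
```python
from meas import *
from mv import *
z=np.load("pics/wristG.npz"); s=env.get_state(); M=rot(s); t=s["tcp_pos"]
def rel(px,h):
    return ((onplane(z,px,t[2]+h)-t)@M*1000).round(1)
# cap ellipse: left,right,top,bottom
px=np.array([[222,290],[382,290],[302,219],[302,360]])/3+[180,220]
print("cap xyz tool mm\n",rel(px,.039))
P=cloud(z,z["d"]); r=P[305:330,268:294].reshape(-1,3); print("cap depth height rel",np.nanmedian(r[:,2])-t[2], ((np.nanmean(r,0)-t)@M*1000).round(1))
px=np.array([[300,0]])/3+[180,220]; print("tip near rim",rel(px,-.053), "at-4mm up r10",rel(px,-.049))
px=np.array([[231,78],[377,78]])/3+[180,220]; print("collar sides",rel(px,-.016))
g=np.float32(z["p"]).sum(2); print(g[205:250,280].astype(int))
r=P[222:232,277:284].reshape(-1,3); print("plug/collar pts",((r-t)@M*1000).round(0)[::9])
```

```text
cap xyz tool mm
 [[-39.  -10.6   2.3]
 [-39.   11.1   2.3]
 [-39.    0.3  -8.7]
 [-39.    0.3  13.7]]
cap depth height rel 0.041536395623104044 [-41.5   0.2   0.6]
tip near rim [[53.  -0.1 -7.1]] at-4mm up r10 [[49.  -0.1 -8.5]]
collar sides [[ 16.  -13.3  -4.2]
 [ 16.   14.7  -4.2]]
[346 316 270 221 133  39  14   8   8  15  16  14  13   9  22  77 133 143
 141 144 144 140 143 143 151 159 160 171 202 214 203 194 191 190 194 194
 194 194 183 133  81  59  66  57  62]
plug/collar pts [[ 46.  -2.  -8.]
 [ 43.  -1.  -9.]
 [ 41.   1.  -9.]
 [ 40.   2.  -8.]
 [ 35.  -1.  -9.]
 [ 33.  -0.  -9.]
 [ 33.   1.  -8.]
 [ 15.  -2. -14.]]
```

```bash
python3 mv.py .4862 .1112 .112 10
```

```text
off cm [  3.14 -14.65  11.65] yaw 29.82 | now [0.5241 0.2945 0.1434] tool-y yaw 39.82 tilt [ 1.e-04 -0.e+00 -1.e+00] t 6.0 F [ 0.3  0.2 -1.4] gap 0.0176 j6 1.25
```

>>> {"fn": "servo_tool", "kwargs": {"increments": [{"offset":[0,-3,2.4],"yaw":7},{"offset":[0,-6,4.8],"yaw":14},{"offset":[0,-9,7.1],"yaw":22},{"offset":[0,-12,9.5],"yaw":29.8},{"offset":[0,-14,11.1],"yaw":29.8},{"offset":[1,-14.65,11.65],"yaw":29.8},{"offset":[2.5,-14.65,11.65],"yaw":29.8},{"offset":[2.5,-14.65,11.65],"yaw":29.8}]}}

```text
clock: 6.8
tcp_pos: [0.4843, 0.1111, 0.1158]
orientation: [0.54, 0.453, 0.543, -0.456]
wrist_force: [-0.4, -0.0, -2.1]
finger_gap: 0.0175
```

```bash
python3 shot.py wrist B2; python3 shot.py side B2;  python3 mv.py .4862 .1112 .100 10
python3 - <<'E'
import cv2
a=cv2.imread("pics/wristB2.png")[130:350,180:380]; b=cv2.imread("pics/sideB2.png")[180:320,240:380]
cv2.imwrite("pics/B2c.png",cv2.hconcat([cv2.resize(a,(400,440),interpolation=cv2.INTER_CUBIC),cv2.resize(b,(400,440),interpolation=cv2.INTER_CUBIC)]))
E
```

```text
off cm [1.76 0.06 0.06] yaw 0.06 | now [0.4856 0.1117 0.1176] tool-y yaw 10.06 tilt [-0.002  0.    -1.   ] t 6.9 F [-0.6 -0.5 -1.8] gap 0.0176 j6 1.46
```

View pics/B2c.png

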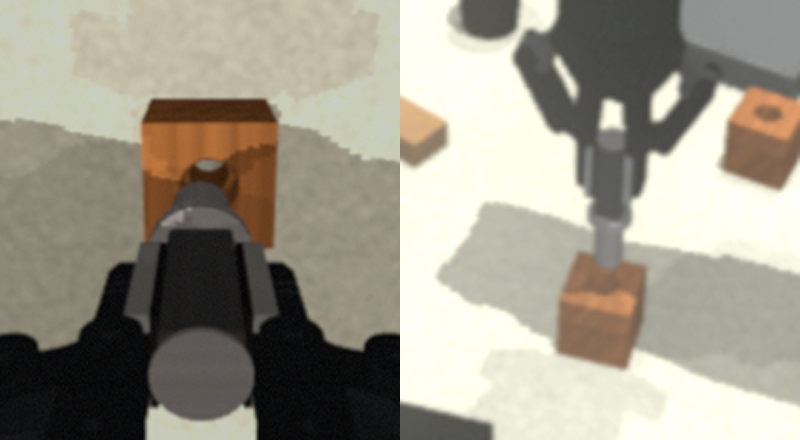

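>>> {"fn": "servo_tool", "kwargs": {"increments": [{"offset":[0.2,0.05,0.05],"yaw":0},{"offset":[0.4,0.05,0.05],"yaw":0},{"offset":[0.6,0.05,0.05],"yaw":0},{"offset":[0.6,0.05,0.05],"yaw":0},{"offset":[0.6,0.05,0.05],"yaw":0},{"offset":[0.6,0.05,0.05],"yaw":0},{"offset":[0.6,0.05,0.05],"yaw":0},{"offset":[0.6,0.05,0.05],"yaw":0}]}}

```text
clock: 7.7
tcp_pos: [0.4869, 0.1108, 0.1125]
orientation: [0.542, 0.454, 0.542, -0.454]
wrist_force: [0.6, -0.4, -1.5]
finger_gap: 0.0174
```

```bash
python3 shot.py wrist B3;  python3 mv.py .4862 .1112 .100 10
python3 - <<'E'
from meas import *
from mv import *
z=np.load("pics/wristB3.npz"); s=env.get_state(); M=rot(s); t=s["tcp_pos"]
a=cv2.imread("pics/wristB3.png")[150:280,210:350]
cv2.imwrite("pics/B3c.png",cv2.resize(a,None,fx=5,fy=5,interpolation=cv2.INTER_CUBIC))
n=np.array([.4867,.1102])
_,r,h=colour(z,n,r=60); b=cv2.boxPoints(r); print(r,h); print(((np.c_[b/1000,np.full(4,.045)]-t)@M*1000).round(1))
E
```

```text
off cm [ 1.25 -0.06 -0.05] yaw 0.01 | now [0.4868 0.1108 0.1125] tool-y yaw 10.01 tilt [ 2.e-04 -1.e-04 -1.e+00] t 7.75 F [ 0.3 -0.  -1.3] gap 0.0176 j6 1.46
((485.6756591796875, 114.48943328857422), (49.47018814086914, 56.667633056640625), 10.079598426818848) ((485.1487731933594, 118.96654510498047), 5.540273666381836)
[[ 67.5 -25.3 -32.2]
 [ 67.5 -25.2  24.5]
 [ 67.5  24.2  24.4]
 [ 67.5  24.2 -32.2]]
```

View pics/B3c.png

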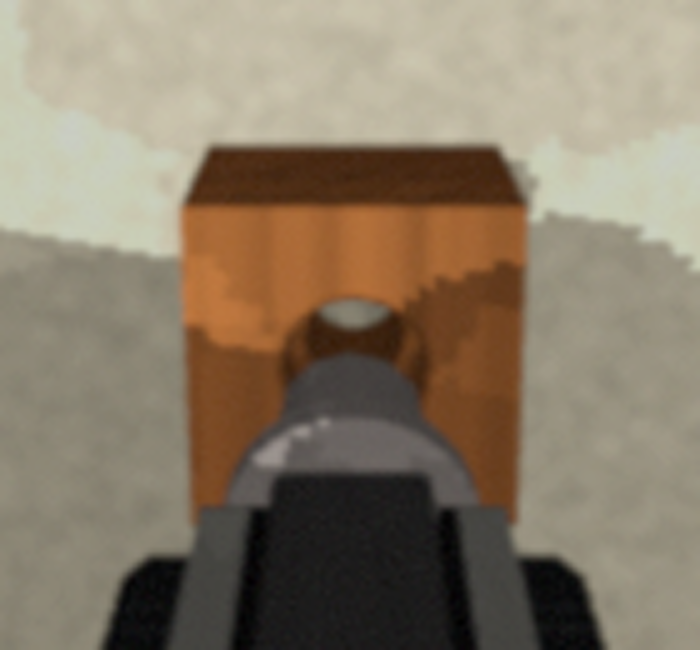

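Run:
```python
from meas import *
from mv import *
z=np.load("pics/wristB3.npz"); s=env.get_state(); M=rot(s); t=s["tcp_pos"]
f=lambda px,h:((onplane(z,np.array(px,float)/5+[210,150],h)-t)@M*1000).round(1)
print("block front edge",f([[190,205],[520,205]],.045)); print("hole rim front/left/right",f([[355,298],[283,370],[428,370]],.045))
tz=t[2]-.053; print("tip near rim",f([[351,353]],tz)," sides",f([[283,400],[421,400]],tz+.006))
```

```text
block front edge [[ 67.5 -23.5 -24.2]
 [ 67.5  23.7 -24.2]]
hole rim front/left/right [[ 67.5   0.1 -10.3]
 [ 67.5 -10.5   0.9]
 [ 67.5  10.9   0.9]]
tip near rim [[53.  -0.5 -6.9]]  sides [[47.  -9.6 -2.3]
 [47.   9.  -2.3]]
```

>>> {"fn": "servo_tool", "kwargs": {"increments": [{"offset":[0.3,0.05,-0.04],"yaw":0},{"offset":[0.8,0.05,-0.04],"yaw":0},{"offset":[1.2,0.05,-0.04],"yaw":0},{"offset":[1.4,0.05,-0.04],"yaw":0},{"offset":[1.55,0.05,-0.04],"yaw":0},{"offset":[1.7,0.05,-0.04],"yaw":0},{"offset":[1.8,0.05,-0.04],"yaw":0},{"offset":[1.8,0.05,-0.04],"yaw":0}]}}

```text
clock: 8.55
tcp_pos: [0.4872, 0.1113, 0.0944]
orientation: [0.542, 0.454, 0.542, -0.454]
wrist_force: [-0.4, -0.6, -1.5]
finger_gap: 0.0176
```

```bash
python3 mv.py .4862 .1112 .082 10
```

```text
off cm [ 1.24 -0.1  -0.01] yaw 0.01 | now [0.4872 0.1113 0.0944] tool-y yaw 10.01 tilt [-1.e-04 -1.e-04 -1.e+00] t 8.55 F [-0.4 -0.6 -1.5] gap 0.0176 j6 1.46
```

Tip should be 3.6 mm below the mouth with no contact force, so I'll continue to just above the ledge.

>>> {"fn": "servo_tool", "kwargs": {"increments": [{"offset":[0.2,0,0],"yaw":0},{"offset":[0.4,0,0],"yaw":0},{"offset":[0.6,0,0],"yaw":0},{"offset":[0.8,0,0],"yaw":0},{"offset":[0.9,0,0],"yaw":0},{"offset":[1.0,0,0],"yaw":0},{"offset":[1.0,0,0],"yaw":0},{"offset":[1.0,0,0],"yaw":0}]}}

```text
clock: 9.35
tcp_pos: [0.4872, 0.1113, 0.0845]
orientation: [0.542, 0.454, 0.542, -0.454]
wrist_force: [0.6, 0.5, -2.2]
finger_gap: 0.0179
```

```bash
python3 mv.py .4862 .1112 .082 10
```

```text
off cm [ 0.25 -0.1  -0.01] yaw 0.01 | now [0.4872 0.1113 0.0845] tool-y yaw 10.01 tilt [ 1.e-04 -1.e-04 -1.e+00] t 9.35 F [ 0.6  0.5 -2.2] gap 0.0179 j6 1.46
```

>>> {"fn": "servo_tool", "kwargs": {"increments": [{"offset":[0.05,0,0],"yaw":0},{"offset":[0.1,0,0],"yaw":0},{"offset":[0.15,0,0],"yaw":0},{"offset":[0.2,0,0],"yaw":0},{"offset":[0.25,0,0],"yaw":0},{"offset":[0.27,0,0],"yaw":0},{"offset":[0.27,0,0],"yaw":0},{"offset":[0.27,0,0],"yaw":0}]}}

```text
clock: 10.15
tcp_pos: [0.4872, 0.1113, 0.0818]
orientation: [0.542, 0.454, 0.542, -0.454]
wrist_force: [-0.8, 0.5, -0.4]
finger_gap: 0.0177
```

```bash
python3 mv.py .4862 .1112 .082 10
```

```text
off cm [-0.02 -0.1  -0.01] yaw 0.02 | now [0.4872 0.1113 0.0818] tool-y yaw 10.02 tilt [ 1.e-04 -1.e-04 -1.e+00] t 10.15 F [-0.8  0.5 -0.4] gap 0.0177 j6 1.46
```

>>> {"fn": "servo_tool", "kwargs": {"increments": [{"offset":[0.01,0,0],"yaw":0},{"offset":[0.02,0,0],"yaw":0},{"offset":[0.03,0,0],"yaw":0},{"offset":[0.04,0,0],"yaw":0},{"offset":[0.05,0,0],"yaw":0},{"offset":[0.05,0,0],"yaw":0},{"offset":[0.05,0,0],"yaw":0},{"offset":[0.05,0,0],"yaw":0}]}}

```text
clock: 10.95
tcp_pos: [0.4873, 0.1113, 0.0814]
orientation: [0.542, 0.455, 0.542, -0.454]
wrist_force: [-0.9, -0.3, 2.8]
finger_gap: 0.0177
```

```bash
python3 mv.py .4862 .1112 .082 10
```

```text
off cm [-0.06 -0.11 -0.01] yaw 0.02 | now [0.4873 0.1113 0.0814] tool-y yaw 10.02 tilt [ 2.e-04  0.e+00 -1.e+00] t 10.95 F [-0.9 -0.3  2.8] gap 0.0177 j6 1.46
```

>>> {"fn": "servo_tool", "kwargs": {"increments": [{"offset":[0.01,0,0],"yaw":0},{"offset":[0.02,0,0],"yaw":0},{"offset":[0.03,0,0],"yaw":0},{"offset":[0.04,0,0],"yaw":0},{"offset":[0.05,0,0],"yaw":0},{"offset":[0.05,0,0],"yaw":0},{"offset":[0.05,0,0],"yaw":0},{"offset":[0.05,0,0],"yaw":0}]}}

```text
clock: 11.75
tcp_pos: [0.4873, 0.1114, 0.0812]
orientation: [0.542, 0.455, 0.542, -0.454]
wrist_force: [-1.7, -0.3, 7.0]
finger_gap: 0.018
```

```bash
python3 mv.py .4862 .1112 .082 10; python3 shot.py side L;python3 - <<'E'
import cv2
b=cv2.imread("pics/sideL.png")[180:320,240:380]
cv2.imwrite("pics/Lc.png",cv2.resize(b,(560,560),interpolation=cv2.INTER_CUBIC))
E
```

```text
off cm [-0.08 -0.11 -0.  ] yaw 0.02 | now [0.4873 0.1114 0.0812] tool-y yaw 10.02 tilt [ 5.e-04  0.e+00 -1.e+00] t 11.75 F [-1.7 -0.3  7. ] gap 0.018 j6 1.46
```

View pics/Lc.png

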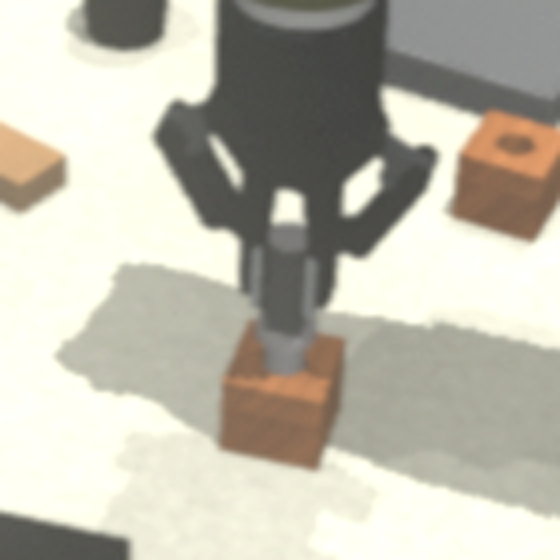

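>>> {"fn": "servo_tool", "kwargs": {"increments": [{"offset":[-0.5,0,0],"yaw":0},{"offset":[-1.5,0,0],"yaw":0},{"offset":[-3,0,0],"yaw":0},{"offset":[-4.5,0,0],"yaw":0},{"offset":[-6,0,0],"yaw":0},{"offset":[-6.3,0,0],"yaw":0},{"offset":[-6.3,0,0],"yaw":0},{"offset":[-6.3,0,0],"yaw":0}]}}

```text
clock: 12.6
tcp_pos: [0.4868, 0.1112, 0.1432]
orientation: [0.542, 0.454, 0.542, -0.455]
wrist_force: [-1.1, -0.0, -2.6]
finger_gap: 0.0176
```

```bash
python3 mv.py .4500 -.1177 .113 -1
```

```text
off cm [ 3.02 -7.6  21.9 ] yaw 11.01 | now [0.4868 0.1112 0.1432] tool-y yaw 10.01 tilt [-9.e-04 -3.e-04 -1.e+00] t 12.6 F [-1.1 -0.  -2.6] gap 0.0176 j6 1.46
```

>>> {"fn": "servo_tool", "kwargs": {"increments": [{"offset":[0,-1.4,4],"yaw":3},{"offset":[0,-2.8,8],"yaw":6},{"offset":[0,-4.2,12],"yaw":9},{"offset":[0,-5.6,16],"yaw":11},{"offset":[0,-7,20],"yaw":11},{"offset":[1,-7.6,21.9],"yaw":11},{"offset":[2,-7.6,21.9],"yaw":11},{"offset":[2,-7.6,21.9],"yaw":11}]}}

```text
clock: 13.4
tcp_pos: [0.4487, -0.117, 0.1217]
orientation: [-0.494, -0.504, -0.497, 0.505]
wrist_force: [-0.8, -0.4, -1.0]
finger_gap: 0.0174
```

>>> {"fn": "servo_tool", "kwargs": {"increments": [{"offset":[0.5,0,0],"yaw":0},{"offset":[1,0,0],"yaw":0},{"offset":[1,0,0],"yaw":0},{"offset":[1,0,0],"yaw":0},{"offset":[1,0,0],"yaw":0},{"offset":[1,0,0],"yaw":0},{"offset":[1,0,0],"yaw":0},{"offset":[1,0,0],"yaw":0}]}}

```text
clock: 14.2
tcp_pos: [0.4506, -0.1177, 0.1139]
orientation: [0.496, 0.504, 0.496, -0.504]
wrist_force: [-0.6, -0.8, -1.5]
finger_gap: 0.0176
```

```bash
python3 shot.py wrist A3;  python3 mv.py .45 -.1177 .100 -1
python3 - <<'E'
import cv2
a=cv2.imread("pics/wristA3.png")[150:280,210:350]
cv2.imwrite("pics/A3c.png",cv2.resize(a,None,fx=5,fy=5,interpolation=cv2.INTER_CUBIC))
E
```

```text
off cm [ 1.39 -0.05  0.  ] yaw 0.01 | now [ 0.4505 -0.1177  0.1139] tool-y yaw -0.99 tilt [ 2.e-04 -2.e-04 -1.e+00] t 14.25 F [ 0.1  0.2 -1.9] gap 0.0177 j6 1.16
```

View pics/A3c.png

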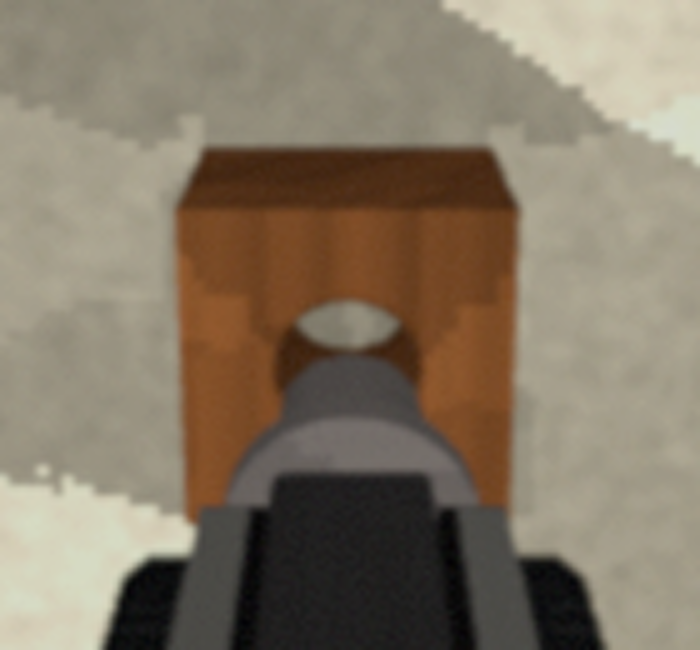

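Run:
```python
from meas import *
from mv import *
z=np.load("pics/wristA3.npz"); s=env.get_state(); M=rot(s); t=s["tcp_pos"]
f=lambda px,h:((onplane(z,np.array(px,float)/5+[210,150],h)-t)@M*1000).round(1)
print("block front edge",f([[178,208],[518,208]],.045)); print("hole rim front/left/right",f([[349,299],[277,370],[421,370]],.045))
tz=t[2]-.053; print("tip near rim",f([[351,355]],tz)," sides",f([[283,400],[421,400]],tz+.006))
```

```text
block front edge [[ 68.9 -25.3 -23.3]
 [ 68.9  23.7 -23.4]]
hole rim front/left/right [[ 68.9  -0.7  -9.6]
 [ 68.9 -11.4   1.5]
 [ 68.9  10.1   1.5]]
tip near rim [[53.  -0.4 -6.5]]  sides [[47.  -9.5 -2.2]
 [47.   9.1 -2.2]]
```

>>> {"fn": "servo_tool", "kwargs": {"increments": [{"offset":[0.4,-0.04,0],"yaw":0},{"offset":[0.9,-0.04,0],"yaw":0},{"offset":[1.3,-0.04,0],"yaw":0},{"offset":[1.5,-0.04,0],"yaw":0},{"offset":[1.65,-0.04,0],"yaw":0},{"offset":[1.8,-0.04,0],"yaw":0},{"offset":[1.9,-0.04,0],"yaw":0},{"offset":[1.9,-0.04,0],"yaw":0}]}}

```text
clock: 15.05
tcp_pos: [0.45, -0.1176, 0.0947]
orientation: [-0.496, -0.504, -0.496, 0.504]
wrist_force: [-0.6, -0.4, -2.3]
finger_gap: 0.0177
```

>>> {"fn": "servo_tool", "kwargs": {"increments": [{"offset":[0.15,0,0],"yaw":0},{"offset":[0.3,0,0],"yaw":0},{"offset":[0.45,0,0],"yaw":0},{"offset":[0.6,0,0],"yaw":0},{"offset":[0.75,0,0],"yaw":0},{"offset":[0.9,0,0],"yaw":0},{"offset":[1.0,0,0],"yaw":0},{"offset":[1.0,0,0],"yaw":0}]}}

```text
clock: 15.85
tcp_pos: [0.4499, -0.1175, 0.0846]
orientation: [-0.496, -0.504, -0.496, 0.504]
wrist_force: [0.2, 0.1, -1.3]
finger_gap: 0.0175
```

Now past ledge depth, in small increments.

>>> {"fn": "servo_tool", "kwargs": {"increments": [{"offset":[0.07,0,0],"yaw":0},{"offset":[0.14,0,0],"yaw":0},{"offset":[0.21,0,0],"yaw":0},{"offset":[0.28,0,0],"yaw":0},{"offset":[0.35,0,0],"yaw":0},{"offset":[0.42,0,0],"yaw":0},{"offset":[0.45,0,0],"yaw":0},{"offset":[0.45,0,0],"yaw":0}]}}

```text
clock: 16.65
tcp_pos: [0.45, -0.1176, 0.0802]
orientation: [-0.496, -0.504, -0.496, 0.504]
wrist_force: [0.4, -0.2, -1.1]
finger_gap: 0.0174
```

>>> {"fn": "servo_tool", "kwargs": {"increments": [{"offset":[0.15,0,0],"yaw":0},{"offset":[0.3,0,0],"yaw":0},{"offset":[0.45,0,0],"yaw":0},{"offset":[0.6,0,0],"yaw":0},{"offset":[0.75,0,0],"yaw":0},{"offset":[0.9,0,0],"yaw":0},{"offset":[1.05,0,0],"yaw":0},{"offset":[1.05,0,0],"yaw":0}]}}

```text
clock: 17.45
tcp_pos: [0.4499, -0.1175, 0.0695]
orientation: [-0.496, -0.504, -0.496, 0.504]
wrist_force: [0.7, 0.3, -1.8]
finger_gap: 0.0177
```

>>> {"fn": "servo_tool", "kwargs": {"increments": [{"offset":[0.1,0,0],"yaw":0},{"offset":[0.2,0,0],"yaw":0},{"offset":[0.3,0,0],"yaw":0},{"offset":[0.4,0,0],"yaw":0},{"offset":[0.5,0,0],"yaw":0},{"offset":[0.55,0,0],"yaw":0},{"offset":[0.6,0,0],"yaw":0},{"offset":[0.6,0,0],"yaw":0}]}}

```text
clock: 18.25
tcp_pos: [0.4501, -0.1176, 0.0641]
orientation: [-0.496, -0.504, -0.496, 0.504]
wrist_force: [-1.3, 0.4, 2.9]
finger_gap: 0.0178
```

Contact at the home height (~4.5 N). One more light 0.4 mm press.

>>> {"fn": "servo_tool", "kwargs": {"increments": [{"offset":[0.01,0,0],"yaw":0},{"offset":[0.02,0,0],"yaw":0},{"offset":[0.03,0,0],"yaw":0},{"offset":[0.04,0,0],"yaw":0},{"offset":[0.04,0,0],"yaw":0},{"offset":[0.04,0,0],"yaw":0},{"offset":[0.04,0,0],"yaw":0},{"offset":[0.04,0,0],"yaw":0}]}}

```text
clock: 19.05
tcp_pos: [0.4501, -0.1176, 0.064]
orientation: [0.496, 0.504, 0.496, -0.504]
wrist_force: [-2.9, 0.5, 8.3]
finger_gap: 0.0179
```

```bash
python3 shot.py side H; python3 -c "
import cv2
b=cv2.imread('pics/sideH.png')[140:280,300:440]
cv2.imwrite('pics/Hc.png',cv2.resize(b,(560,560),interpolation=cv2.INTER_CUBIC))"
```

```text
(no output)
```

View pics/Hc.png

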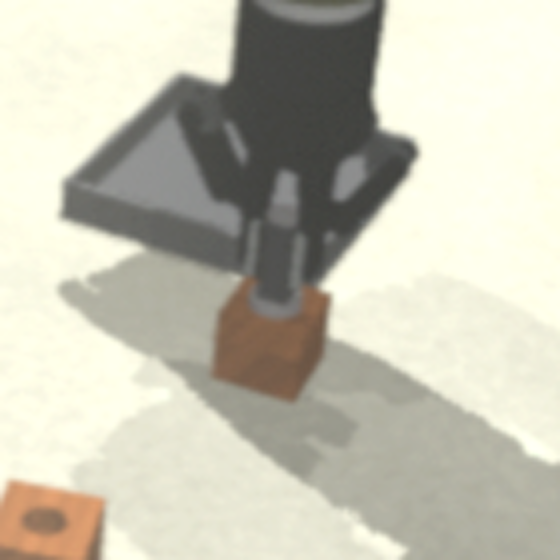

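>>> {"fn": "servo_tool", "kwargs": {"increments": [{"offset":[-0.05,0,0],"yaw":0},{"offset":[-0.05,0,0],"yaw":0},{"offset":[-0.05,0,0],"yaw":0},{"offset":[-0.05,0,0],"yaw":0},{"offset":[-0.05,0,0],"yaw":0},{"offset":[-0.05,0,0],"yaw":0},{"offset":[-0.05,0,0],"yaw":0},{"offset":[-0.05,0,0],"yaw":0}], "claw": 1}}

```text
clock: 19.9
tcp_pos: [0.4501, -0.1176, 0.0639]
orientation: [0.496, 0.504, 0.496, -0.504]
wrist_force: [0.3, 0.4, -0.2]
finger_gap: 0.0852
```

>>> {"fn": "servo_tool", "kwargs": {"increments": [{"offset":[-0.5,0,0],"yaw":0},{"offset":[-2,0,0],"yaw":0},{"offset":[-5,0,0],"yaw":0},{"offset":[-8,0,0],"yaw":0},{"offset":[-11,0,0],"yaw":0},{"offset":[-14,0,0],"yaw":0},{"offset":[-14,0,0],"yaw":0},{"offset":[-14,0,0],"yaw":0}]}}

```text
clock: 20.7
tcp_pos: [0.4506, -0.1178, 0.2047]
orientation: [0.496, 0.505, 0.495, -0.504]
wrist_force: [-1.0, 0.5, -0.1]
finger_gap: 0.0852
```

```bash
python3 shot.py wrist H2; python3 mv.py .4868 .09 .20 10; python3 -c "
from meas import *
z=np.load('pics/wristH2.npz');n=np.array([.4494,-.119])
print(topface(z,near=n)); print(topface(z,.095,.115,n,.03))"
```

```text
off cm [  0.36   3.34 -20.81] yaw -10.98 | now [ 0.4498 -0.1175  0.2036] tool-y yaw -0.98 tilt [-1.e-04 -0.e+00 -1.e+00] t 20.75 F [-0.5 -0.4 -0.2] gap 0.0853 j6 1.16
(((449.53741455078125, -118.91715240478516), (49.927730560302734, 50.03730010986328), 89.3191909790039), np.float64(0.04527514525021259), 1719)
(((450.09014892578125, -118.77758026123047), (20.923803329467773, 20.296159744262695), 89.01158905029297), np.float64(0.10464401635814284), 524)
```

View pics/wristH2.png

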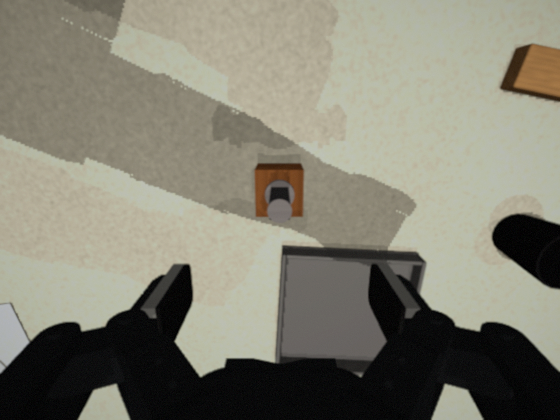

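>>> {"fn": "servo_tool", "kwargs": {"increments": [{"offset":[0,0.7,-4],"yaw":-4},{"offset":[0,1.4,-8],"yaw":-8},{"offset":[0,2.1,-12],"yaw":-11},{"offset":[0,2.8,-16],"yaw":-11},{"offset":[0,3.3,-20],"yaw":-11},{"offset":[0,3.3,-20.8],"yaw":-11},{"offset":[0,3.3,-20.8],"yaw":-11},{"offset":[0,3.3,-20.8],"yaw":-11}]}}

```text
clock: 21.55
tcp_pos: [0.4859, 0.0892, 0.203]
orientation: [0.541, 0.454, 0.542, -0.455]
wrist_force: [0.2, -0.5, -0.4]
finger_gap: 0.0853
```

```bash
python3 shot.py wrist B4; python3 -c "
from meas import *
from mv import to
z=np.load('pics/wristB4.npz');n=np.array([.487,.111])
r=topface(z,near=n); print(r); print(colour(z,n,r=45)); c=np.array(r[0][0])/1000
to([c[0]+.0002,c[1]+.0007,.013],r[0][2])"
```

```text
(((486.8391418457031, 109.98367309570312), (49.9924430847168, 50.38630676269531), 9.951258659362793), np.float64(0.04508088326336593), 2200)
((np.int64(286), np.int64(172)), ((486.2508544921875, 111.39707946777344), (49.45688247680664, 52.55400085449219), 10.066252708435059), ((485.10882568359375, 114.88525390625), 7.829233646392822))
off cm [19.02  0.49 -2.15] yaw -0.0 | now [0.4862 0.0888 0.2032] tool-y yaw 9.95 tilt [-1.3e-03 -6.0e-04 -1.0e+00] t 21.6 F [-0.2  0.1  1. ] gap 0.0858 j6 1.42
```

>>> {"fn": "servo_tool", "kwargs": {"increments": [{"offset":[1,0.25,-1],"yaw":0},{"offset":[3,0.45,-2.15],"yaw":0},{"offset":[6,0.45,-2.15],"yaw":0},{"offset":[9,0.45,-2.15],"yaw":0},{"offset":[12,0.45,-2.15],"yaw":0},{"offset":[13,0.45,-2.15],"yaw":0},{"offset":[13,0.45,-2.15],"yaw":0},{"offset":[13,0.45,-2.15],"yaw":0}]}}

```text
clock: 22.4
tcp_pos: [0.488, 0.1116, 0.0746]
orientation: [0.542, 0.455, 0.541, -0.454]
wrist_force: [0.6, 0.2, 0.3]
finger_gap: 0.0856
```

```bash
python3 mv.py .4870 .1107 .013 10
```

```text
off cm [ 6.16 -0.12  0.07] yaw -0.02 | now [0.488  0.1116 0.0746] tool-y yaw 9.98 tilt [ 0.001 -0.    -1.   ] t 22.4 F [0.6 0.2 0.3] gap 0.0856 j6 1.46
```

>>> {"fn": "servo_tool", "kwargs": {"increments": [{"offset":[1.5,-0.05,0.05],"yaw":0},{"offset":[3,-0.05,0.05],"yaw":0},{"offset":[4.5,-0.05,0.05],"yaw":0},{"offset":[5.5,-0.05,0.05],"yaw":0},{"offset":[6,-0.05,0.05],"yaw":0},{"offset":[6,-0.05,0.05],"yaw":0},{"offset":[6,-0.05,0.05],"yaw":0},{"offset":[6,-0.05,0.05],"yaw":0}]}}

```text
clock: 23.2
tcp_pos: [0.4876, 0.1112, 0.0146]
orientation: [0.542, 0.455, 0.541, -0.454]
wrist_force: [-0.4, 0.5, -0.5]
finger_gap: 0.0855
```

>>> {"fn": "servo_tool", "kwargs": {"increments": [{"offset":[0,0,0],"yaw":0},{"offset":[0,0,0],"yaw":0},{"offset":[0,0,0],"yaw":0},{"offset":[0,0,0],"yaw":0},{"offset":[0,0,0],"yaw":0},{"offset":[0,0,0],"yaw":0},{"offset":[0,0,0],"yaw":0},{"offset":[0,0,0],"yaw":0}], "claw": 0, "force": 40}}

```text
clock: 24.0
tcp_pos: [0.4872, 0.1112, 0.0143]
orientation: [0.542, 0.455, 0.542, -0.454]
wrist_force: [-1.0, -0.1, 5.2]
finger_gap: 0.0495
```

```bash
python3 mv.py .53 -.287 .15 -4
```

```text
off cm [-13.57  -2.7   39.96] yaw 14.02 | now [0.4872 0.1112 0.0143] tool-y yaw 10.02 tilt [ 7.e-04 -1.e-04 -1.e+00] t 24.0 F [-1.  -0.1  5.2] gap 0.0495 j6 1.46
```

>>> {"fn": "servo_tool", "kwargs": {"increments": [{"offset":[-0.5,0,0],"yaw":0},{"offset":[-2,0,0],"yaw":0},{"offset":[-4,0,0],"yaw":0},{"offset":[-6,0,0],"yaw":0},{"offset":[-8.5,0,0],"yaw":0},{"offset":[-11,0,0],"yaw":0},{"offset":[-13,0,0],"yaw":0},{"offset":[-13,0,0],"yaw":0}]}}

```text
clock: 24.8
tcp_pos: [0.4886, 0.1113, 0.1463]
orientation: [0.543, 0.456, 0.541, -0.453]
wrist_force: [0.8, -0.2, -2.2]
finger_gap: 0.0497
```

```bash
python3 mv.py .53 -.287 .144 -4; python3 shot.py side C
```

```text
off cm [ 0.24 -2.86 39.94] yaw 14.02 | now [0.4886 0.1113 0.1463] tool-y yaw 10.02 tilt [ 4.7e-03  2.0e-04 -1.0e+00] t 24.8 F [ 0.8 -0.2 -2.2] gap 0.0497 j6 1.46
```

View pics/sideC.png

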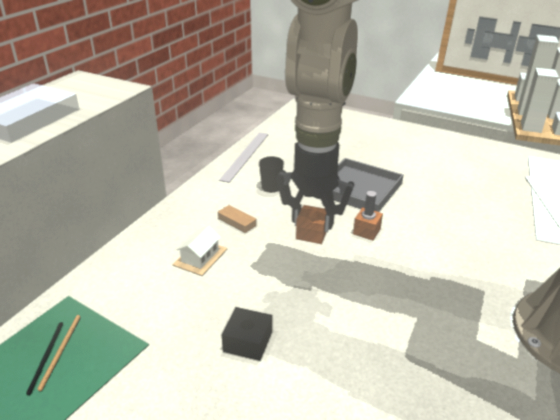

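>>> {"fn": "servo_tool", "kwargs": {"increments": [{"offset":[0,-0.1,1.5],"yaw":1},{"offset":[0,-0.3,4],"yaw":3},{"offset":[0,-0.5,7],"yaw":5},{"offset":[0,-0.7,10],"yaw":7},{"offset":[0,-0.9,13],"yaw":9},{"offset":[0,-1.2,16],"yaw":11},{"offset":[0,-1.3,18.5],"yaw":13},{"offset":[0,-1.4,20],"yaw":14}]}}

```text
clock: 25.65
tcp_pos: [0.5071, -0.0897, 0.142]
orientation: [-0.481, -0.517, -0.482, 0.518]
wrist_force: [-0.3, 0.6, -1.6]
finger_gap: 0.0495
```

```bash
python3 mv.py .53 -.287 .144 -4
```

```text
off cm [-0.22  3.71 19.52] yaw -0.14 | now [ 0.5071 -0.0897  0.142 ] tool-y yaw -4.14 tilt [-2.6e-03  6.0e-04 -1.0e+00] t 25.65 F [-0.3  0.6 -1.6] gap 0.0495 j6 1.31
```

>>> {"fn": "servo_tool", "kwargs": {"increments": [{"offset":[0,0.5,2],"yaw":0},{"offset":[0,1,5],"yaw":0},{"offset":[0,1.6,8],"yaw":0},{"offset":[0,2.2,11],"yaw":0},{"offset":[0,2.8,14],"yaw":0},{"offset":[0,3.4,17],"yaw":0},{"offset":[0,3.7,19],"yaw":0},{"offset":[0,3.7,19.5],"yaw":0}]}}

```text
clock: 26.45
tcp_pos: [0.531, -0.2868, 0.1426]
orientation: [-0.481, -0.517, -0.482, 0.518]
wrist_force: [-0.1, 0.6, -2.4]
finger_gap: 0.0494
```

>>> {"fn": "servo_tool", "kwargs": {"increments": [{"offset":[1,0,0],"yaw":0},{"offset":[3,0,0],"yaw":0},{"offset":[5,0,0],"yaw":0},{"offset":[7,0,0],"yaw":0},{"offset":[9,0,0],"yaw":0},{"offset":[10,0,0],"yaw":0},{"offset":[10,0,0],"yaw":0},{"offset":[10,0,0],"yaw":0}]}}

```text
clock: 27.25
tcp_pos: [0.5314, -0.2846, 0.0442]
orientation: [0.483, 0.517, 0.483, -0.517]
wrist_force: [1.0, -0.9, -0.8]
finger_gap: 0.0492
```

```bash
python3 mv.py .53 -.287 .0193 -4; python3 shot.py wrist T; python3 shot.py scene T
```

```text
off cm [ 2.49 -0.12  0.25] yaw 0.07 | now [ 0.5314 -0.2846  0.0442] tool-y yaw -3.93 tilt [-0.e+00  1.e-04 -1.e+00] t 27.25 F [ 1.  -0.9 -0.8] gap 0.0492 j6 1.01
```

View pics/sceneT.png

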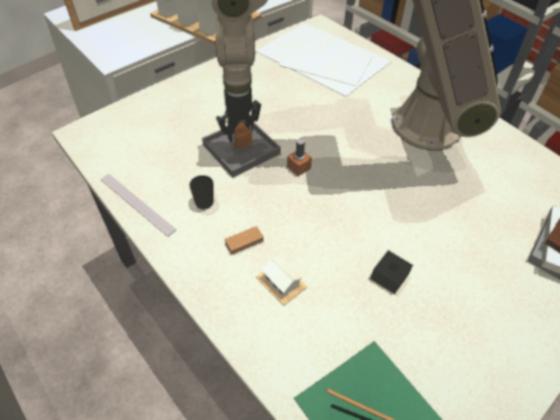

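>>> {"fn": "servo_tool", "kwargs": {"increments": [{"offset":[0.4,-0.1,0.2],"yaw":0},{"offset":[0.9,-0.1,0.2],"yaw":0},{"offset":[1.4,-0.1,0.2],"yaw":0},{"offset":[1.8,-0.1,0.2],"yaw":0},{"offset":[2.1,-0.1,0.2],"yaw":0},{"offset":[2.2,-0.1,0.2],"yaw":0},{"offset":[2.3,-0.1,0.2],"yaw":0},{"offset":[2.3,-0.1,0.2],"yaw":0}]}}

```text
clock: 28.15
tcp_pos: [0.5302, -0.2872, 0.0208]
orientation: [-0.482, -0.517, -0.482, 0.517]
wrist_force: [-0.3, -0.4, -1.9]
finger_gap: 0.0494
```

>>> {"fn": "servo_tool", "kwargs": {"increments": [{"offset":[0.03,0,0],"yaw":0},{"offset":[0.06,0,0],"yaw":0},{"offset":[0.1,0,0],"yaw":0},{"offset":[0.13,0,0],"yaw":0},{"offset":[0.16,0,0],"yaw":0},{"offset":[0.2,0,0],"yaw":0},{"offset":[0.2,0,0],"yaw":0},{"offset":[0.2,0,0],"yaw":0}]}}

```text
clock: 28.95
tcp_pos: [0.5301, -0.2873, 0.0193]
orientation: [-0.482, -0.517, -0.482, 0.517]
wrist_force: [-2.1, 1.1, 3.3]
finger_gap: 0.0495
```

>>> {"fn": "servo_tool", "kwargs": {"increments": [{"offset":[0,0,0],"yaw":0},{"offset":[0,0,0],"yaw":0},{"offset":[0,0,0],"yaw":0},{"offset":[0,0,0],"yaw":0},{"offset":[0,0,0],"yaw":0},{"offset":[0,0,0],"yaw":0},{"offset":[0,0,0],"yaw":0},{"offset":[0,0,0],"yaw":0}], "claw": 1}}

```text
clock: 29.75
tcp_pos: [0.5301, -0.2872, 0.0189]
orientation: [-0.482, -0.517, -0.482, 0.517]
wrist_force: [-0.7, -0.2, -0.3]
finger_gap: 0.0855
```

>>> {"fn": "servo_tool", "kwargs": {"increments": [{"offset":[-0.5,0,0],"yaw":0},{"offset":[-2,0,0],"yaw":0},{"offset":[-5,0,0],"yaw":0},{"offset":[-9,0,0],"yaw":0},{"offset":[-13,0,0],"yaw":0},{"offset":[-17,0,0],"yaw":0},{"offset":[-18,0,0],"yaw":0},{"offset":[-18,0,0],"yaw":0}]}}

```text
clock: 30.55
tcp_pos: [0.5313, -0.288, 0.2016]
orientation: [0.484, 0.517, 0.481, -0.517]
wrist_force: [0.2, -0.4, -0.2]
finger_gap: 0.0853
```

```bash
python3 shot.py wrist E; python3 shot.py side E; python3 mv.py .53 -.287 .2 -4; python3 -c "
from meas import *
z=np.load('pics/wristE.npz');n=np.array([.53,-.287])
r=topface(z,.042,.06,n,.05); print(r); print(topface(z,near=np.array([.4494,-.119]),r=.045)); print(topface(z,.095,.115,np.array([.4494,-.119]),.04))"
```

```text
off cm [-0.21  0.03  0.01] yaw 0.02 | now [ 0.5297 -0.2869  0.1979] tool-y yaw -3.98 tilt [-1.1e-03  7.0e-04 -1.0e+00] t 30.65 F [-0.8  0.2 -0.6] gap 0.0856 j6 1.01
(((529.93798828125, -288.1795654296875), (49.92535400390625, 49.953250885009766), 86.15673065185547), np.float64(0.050098147927318815), 2127)
(((448.8898620605469, -129.7588653564453), (31.340478897094727, 50.79336929321289), 88.28793334960938), np.float64(0.045207229197364196), 2149)
(((0.0, 0.0), (0.0, 0.0), 0.0), np.float64(nan), 0)
  return _methods._mean(a, axis=axis, dtype=dtype,
  ret = ret.dtype.type(ret / rcount)
```

View pics/wristE.png

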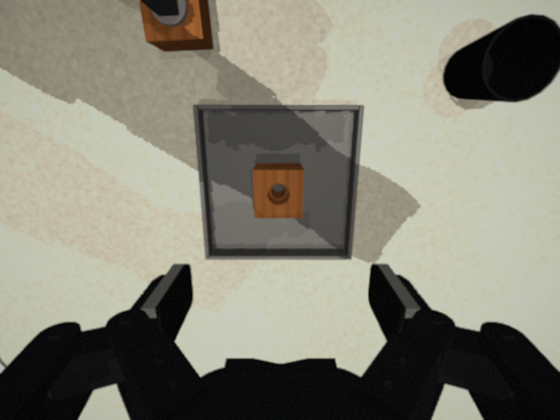

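View pics/sideE.png

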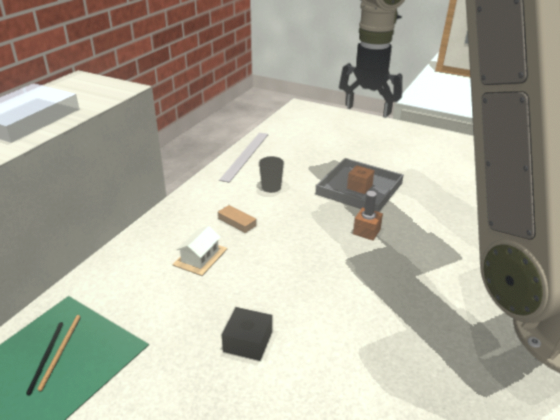

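The tight block is upright in the tray's centre (wrist picture about (278,192), top at z = 0.050). In the side picture the gauge stands home in the good block near (369,215), and the bystanders are where they were.

```bash
python3 -c "
from workcell import env
print(env.hand_in())"
```

```text
the job is handed in; nothing more can be done
None
```

The job is done and handed in at about 31 s of the 64 s allowed.

- **Tight block:** in the block nearer the stand, the gauge stopped hard at the ledge height with its tip about 29 mm above the underside. I pressed it with about 8 N.
- **Good block:** in the block nearer the tray, the gauge went down to its collar with about 10 N of press. I left it there and let go. After release the top of the gauge was 0.1046 m high, the same as it was in the stand, and the block had not moved measurably.
- **Placing:** I then set the tight block down in the tray, with about 5 N of contact at touchdown. The last wrist picture puts it within about 1 mm of the tray's centre, with its top at 0.050 m, so it is flat on the floor.
- **Other things:** in the last side picture the cup, house and cardboard box look unmoved. I judged this by eye and did not measure it.

**Failed check:** the last re-measurement of the gauge top gave nothing, because it was out of the wrist camera's view. The final evidence that the gauge is home is the measurement just after release and the last side picture. Nothing else failed or disagreed.

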